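# Clear the care box and hold its lid open

## Robot

A 7-joint arm with a two-finger parallel gripper is mounted at the origin on the work surface. World frame = base frame: x ahead of the robot, y to its left, z up, the work surface at z = 0. Lengths are in m, angles in rad, forces in N, time in s.
With the tool pointing down it reaches from about 0.425 to 0.825 m from the base axis. Payload 3.6 kg.
Tool frame: the origin (TCP) lies on the centre line of the jaws, within the pads' length; the fingertips stand 25 mm ahead of it and the grasp point (between the pads) lies 6 mm ahead of it (robot.nose_length is the distance from the TCP to the fingertips, in m); z points along the fingers, y is the line along which they close (so a half turn about z gives the same grasp; the last joint's range is limited). The gripper opens to 85 mm and grips with 20 to 120 N. Pads are 22 mm wide; open, the fingers measure 114 mm over their backs; the gripper's body (76 mm by 85 mm) begins 54 mm behind the grasp point. The pads swing forward as they close: fully open they stand 13 mm farther back than shut.
Start: joints at [-1.333, 0.615, -0.013, 1.423, 0.008, 1.103, -0.04], TCP at [0.17, 0.627, 0.256] pointing down, gripper open.
Joint ranges: [-3.12, 3.12], [-0.3, 2.06], [-1.34, 1.32], [0.26, 2.42], [-1.36, 4.5], [0.01, 1.98], [-2.84, 2.84]. Speed limits (rad/s): [2.79, 2.79, 3.14, 3.14, 3.14, 3.14, 3.14].

## Interface

Orientations are given as a rotation vector (axis times angle).
In Python, from rig import robot gives the robot as it stands. The module is installed in compiled form; this text tells all that it offers.
- The arm moves only by the shell command python3 -m pendant 'ROWS' [FORCE]. ROWS is JSON, a list of rows, each an object with "travel": the shift along the tool's x, y, z scaled (see below), a list of three; "yaw": the turn about the tool's z scaled (see below); "jaw": the opening, from -1 (shut) to 1 (fully open). In form: [{"travel": [x, y, z], "yaw": yaw, "jaw": jaw}, ...]. A call has 1 to 20 rows; each row shifts and turns the commanded pose from where the row before left it, along the tool's axes as they then stand; what a row does not reach is not made up. The controller multiplies each number of a shift by 50 cm and each number of a turn by 0.5 rad. A row lasts 1/8 s, in which the tool goes at most 62.5 mm and 10.7 degrees, less where a joint would pass 70% of its speed; a pose out of reach is approached as far as the arm can. A call with a number of a shift or a turn outside -1 to 1 is refused whole. A call with a gripper value outside its range is refused whole. The fingers move at their own pace and stop on an object; FORCE is the grip in N (left out, the last holds). Time passes only in rows, so rows that do not move let the fingers close. It gives the time, the measured TCP pose, the force, the opening and the grip force at its end, in the units of the state.
- robot.state(): the state, without advancing time (a new reading comes with each control period).
- robot.read_camera(name): name is "side" or "top" or "wrist"; returns a dict with "img" (400x640x3 uint8, red, green, blue), "depth" (400x640 float32, m along the optical axis (not along the pixel's ray), 0 where there is no reading), "fx", "fy", "cx", "cy" (pixels), "distortion" ([k1, k2, p1, p2, k3] as OpenCV has them; the pictures are not rectified), "rvec" (rotation vector, rad) and "tvec" (3), from world to camera coordinates, as OpenCV has them. Camera axes: x right, y down, z forward; pixel columns grow to the right and rows downward; lengths in m; the calibration is good to about 2 mm. A picture is of the moment at which its call begins.
- robot.close_job(): hands the job in; it is judged then, once.
The state is a dict: "time_s": time; "q": joint angles; "joint_vel": joint speeds; "joint_torque": joint torques, N m; "position": TCP position; "orientation": TCP orientation; "ft_force": force on the tool from outside, world axes, zero at the start; "wrist_torque": the same for the moment, N m; "grip_width": finger opening in m; "grip_force": force on a finger pad.
Only numpy, scipy, OpenCV 4.12 (cv2) and the standard library are available. Lean on these libraries where they do the work, as an engineer would, in place of code of your own. Each camera call takes 0.05 s, during which the arm holds its last target. There are 200 camera calls.

## Task

Someone has left a capped dropper bottle standing on the closed lid of the white care box. With the lid still shut, move that bottle, keeping it upright, to the top of the narrow raised ledge and set it down there gently so that it stands by itself; then lift the lid, which has a bar handle along its front, to 50 degrees open and keep holding it there so that the carer can reach in, because it falls shut by itself. The program finishes with the fingers still holding the lid, held still at 50 degrees (a few degrees either way do not matter); leave the dish and the bottles in the tray alone.

Things in the scene. Friction and masses are not known exactly. Their poses are not given: they have to be found in the camera images.
- case: White plastic care box, fixed to the cart, 160 (x) by 220 (y) by 90 mm high, open-topped under a grey lid. Origin: centre of its underside, on the cart top. Its x axis points from the handle side to the hinge side, z up; turned up to 0.3 rad about vertical.
- lid (a joint): Lid angle in rad: 0 = shut (flat), grows as the handle side rises; 50 degrees = 0.873; stop at 1.9. No spring or catch: the lid (0.2 to 0.4 kg) falls shut when let go below about 90 degrees. The hinge line runs along the box's y axis through point lid_hinge.
- lid_hinge (a point): Middle of the hinge line, on the far rim of the box: 80 mm along the box's +x from its centre, 90 mm above the cart. Fixed.
- lid_handle (a point): Middle of the lid's bar handle: straight round aluminium bar 11 mm thick, 100 mm long, parallel to the hinge line. Shut, it lies 190 mm from the hinge line towards the box's -x (30 mm in front of the box wall), 118 mm above the cart, 20 mm above the lid's top, free below; slanting stays join its ends to the lid. Moves with the lid; being round it can pivot between the fingers.
- lid_panel: The grey lid with its handle, a plate 164 by 224 by 8 mm; origin at point lid_hinge, on the underside of the plate, which extends towards its own -x. Its top face is 98 mm above the cart when shut.
- bottle: Capped amber glass dropper bottle standing on the lid: straight body 32 mm in diameter up to 40 mm above its base, then a shoulder, a white collar 22 mm wide and a narrow dark rubber bulb, 70 mm tall in all, about 60 g. Origin: centre of its underside, z up its axis.
- ledge: Narrow raised ledge, cream plastic, fixed to the cart to the left or the right of the box: a flat top bar 36 mm wide (its x) and 150 mm long (its y), 60 mm above the cart, on a thin web and a foot plate 90 by 150 by 8 mm. Origin: centre of its underside, on the cart top.
- dish: White ceramic dish, 100 mm across, 35 mm high, loose, on the other side of the box from the ledge. Origin: centre of its underside. Leave alone.
- tray: Shallow steel tray 100 (x) by 160 (y) by 25 mm, fixed, to the right of the box; it holds two more dropper bottles of the same kind. Origin: centre of its underside.
- tray_bottle_a: Dropper bottle of the same kind standing in the tray; origin: centre of its underside. Leave alone.
- tray_bottle_b: Second dropper bottle standing in the tray; origin: centre of its underside. Leave alone.
There are look-alikes about, which are no part of the job. Leave any pink or purple look-alike of the ledge alone.

How it is judged:
By the outcome, as a careful person would: the job done as asked, in the order asked, and still so for the second after the job is handed in, while the arm keeps its last pose, push and grip.
It also fails if it takes over 56 s, if anything falls off the work surface, if the arm or the gripper's body presses on something with over 40 N, if the wrist force passes 120 N, or if a joint passes its speed limit or range.

## Working session

There is one attempt and no reset: what is moved stays moved. The work goes in short steps, Python scripts to look and compute and a shell command to move; the robot and the scene stay as the last step left them, time stands still between calls to the robot, and variables do not carry over. Pictures are saved under pics/ and viewed, at most 10 in all, crops included, and the job is handed in when it is done.

```bash
mkdir -p pics
cat > h.py <<'E'
import numpy as np, cv2
from rig import robot
from scipy.spatial.transform import Rotation as R
def cam(n):
    c=robot.read_camera(n); c['K']=np.array([[c['fx'],0,c['cx']],[0,c['fy'],c['cy']],[0,0,1.]]);c['D']=np.array(c['distortion'],float)
    c['R']=R.from_rotvec(np.ravel(c['rvec'])).as_matrix(); c['t']=np.ravel(c['tvec']); return c
def save(c,n): cv2.imwrite('pics/'+n+'.png',c['img'][:,:,::-1])
def rays(c,px):
    p=cv2.undistortPoints(np.array(px,float).reshape(-1,1,2),c['K'],c['D']).reshape(-1,2)
    return np.c_[p,np.ones(len(p))]
def onplane(c,px,z):
    d=rays(c,px)@c['R']; o=-c['R'].T@c['t']; return o+d*((z-o[2])/d[:,2])[:,None]
def cloud(c):
    v,u=np.mgrid[0:400,0:640]; r=rays(c,np.c_[u.ravel(),v.ravel()])*c['depth'].reshape(-1,1)
    P=((r-c['t'])@c['R']).reshape(400,640,3); P[c['depth']==0]=np.nan; return P
E
python3 - <<'E'
from h import *
ims=[cam(n) for n in('top','side')]
for c,n in zip(ims,('top','side')): save(c,n+'0'); print(n,-c['R'].T@c['t'],c['R'][2])
s=robot.state();print(s)
E
```

```text
top [0.2573644  0.06362581 1.34012084] [ 0.19158589 -0.0033689  -0.98147007]
side [0.23998196 0.87453154 0.84694167] [ 0.22212057 -0.7230327  -0.65413008]
{'time_s': 0.1, 'q': array([-1.33251359,  0.61583487, -0.01257763,  1.42476137,  0.00810049,
        1.10339942, -0.04039092]), 'joint_vel': array([-0.00091366, -0.00081826,  0.00204228, -0.0038824 , -0.00015642,
       -0.0004024 , -0.00083253]), 'joint_torque': array([ 1.35878694e-03, -4.70385611e+01,  2.60490803e-01, -1.71570861e+01,
        1.01558369e-02,  5.88259776e-03, -1.51287452e-05]), 'position': array([0.16994612, 0.62672944, 0.25523848]), 'orientation': array([-0.41460424, -3.11385178,  0.00367298]), 'ft_force': array([-0.52304987, -0.26431627, -0.02595917]), 'wrist_torque': array([-0.01591783, -0.01451698,  0.02013624]), 'grip_force': 0.0, 'grip_width': 0.0852267413500245}
```

View pics/top0.png

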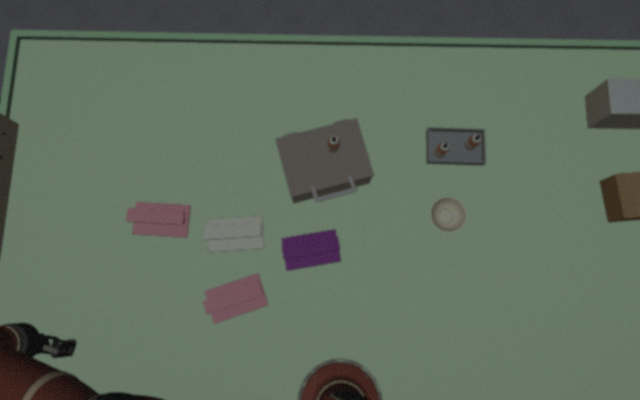

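View pics/side0.png

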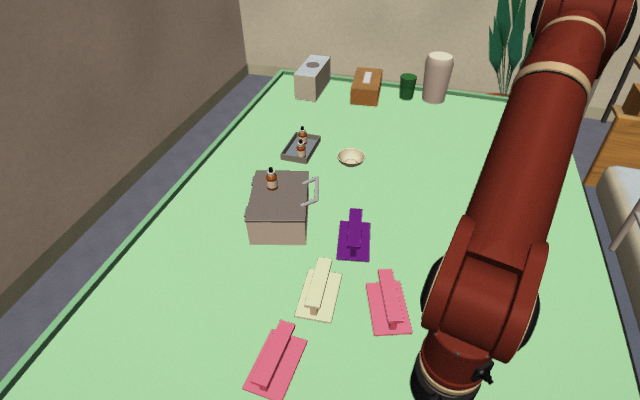

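The top view shows the box at (325,160) with its handle at (334,190), and the bottle on the lid at (334,142). The tray is at (456,146) and the dish at (448,214).

- **Bottle candidates:** lid (334,142), tray (443,148) and tray (474,141). The one on the lid is the one meant.
- **Ledge candidates:** cream (234,235), pink (160,218), pink (236,297) and purple (311,250). Cream fits the description, in the side view at (320,290).

I'll confirm both in a crop.

Run:
```python
from h import *
c=cam('top'); P=cloud(c); im=c['img']; hsv=cv2.cvtColor(im,cv2.COLOR_RGB2HSV)
cr=cv2.resize(im[110:270,190:390],None,fx=4,fy=3.75,interpolation=cv2.INTER_CUBIC); cr=cv2.convertScaleAbs(cr[:600],alpha=1.6); cv2.imwrite('pics/crop1.png',cr[:,:,::-1])
def rect(m,name):
    p=P[m][:,:2]; 
    r=cv2.minAreaRect(p.astype(np.float32)); print(name,m.sum(),'z med',np.median(P[m][:,2]),r, p.mean(0))
box=np.zeros((400,640),bool)
def reg(x0,y0,x1,y1):
    b=box.copy(); b[y0:y1,x0:x1]=1; return b
z=P[:,:,2]
rect(reg(190,200,275,265)&(abs(z-.06)<.008),'ledge top')
rect(reg(190,200,275,265)&(abs(z-.008)<.005)&(hsv[:,:,1]<60),'ledge foot')
rect(reg(265,110,385,195)&(abs(z-.098)<.008),'lid')
rect(reg(300,180,365,205)&(abs(z-.12)<.008),'handle')
rect(reg(315,125,355,160)&(z>.112),'bottle'); rect(reg(315,125,355,160)&(z>.155),'bulb')
rect(reg(275,225,350,275)&(abs(z-.06)<.008),'purple')
c=cam('side');P=cloud(c);z=P[:,:,2]
rect(reg(290,250,345,325)&(abs(z-.06)<.005),'ledge top s')
rect(reg(235,165,312,225)&(abs(z-.098)<.005),'lid s')
rect(reg(300,170,325,210)&(abs(z-.118)<.009),'handle s')
rect(reg(260,163,285,195)&(z>.112),'bottle s');rect(reg(260,163,285,195)&(z>.155),'bulb s')
```

```text
ledge top 800 z med 0.05893265140182572 ((0.4299258887767792, 0.28713133931159973), (0.03756444901227951, 0.14912021160125732), 4.673105239868164) [0.42932169 0.28736506]
ledge foot 1257 z med 0.006413720571582619 ((0.43542420864105225, 0.29859694838523865), (0.1759423017501831, 0.2330164611339569), 0.8859140276908875) [0.42764325 0.28948353]
lid 4996 z med 0.09703567455659934 ((0.623939037322998, 0.04972170293331146), (0.1732892096042633, 0.22403401136398315), 15.862086296081543) [0.6218682  0.05082139]
handle 218 z med 0.12050022779880018 ((0.5244585871696472, 0.02122069150209427), (0.026867853477597237, 0.11011762171983719), 16.83355712890625) [0.51921513 0.02003346]
bottle 152 z med 0.14087430140608773 ((0.6484167575836182, 0.027422677725553513), (0.02762560360133648, 0.028802691027522087), 4.027329444885254) [0.64535664 0.02785693]
bulb 33 z med 0.1621481486824776 ((0.6520895957946777, 0.028108442202210426), (0.015759557485580444, 0.019079003483057022), 79.56916046142578) [0.64987736 0.02732096]
purple 795 z med 0.05883620738379623 ((0.38931751251220703, 0.08123372495174408), (0
[... 244 characters left out ...]
97  0.29324647]
lid s 2717 z med 0.09884857079439424 ((0.6240441799163818, 0.049597449600696564), (0.17237304151058197, 0.22652770578861237), 15.860376358032227) [0.61785623 0.06423222]
handle s 152 z med 0.12140419060043932 ((0.5270324945449829, 0.023110423237085342), (0.03530597686767578, 0.10951340198516846), 13.166142463684082) [0.52056216 0.02540048]
bottle s 177 z med 0.13909878106723175 ((0.6498497128486633, 0.030414262786507607), (0.03269091621041298, 0.026270084083080292), 17.193477630615234) [0.64725625 0.03337949]
bulb s 32 z med 0.1607608680571937 ((0.6491355895996094, 0.028687473386526108), (0.019320014864206314, 0.015117550268769264), 44.332271575927734) [0.65020169 0.02849494]
```

View pics/crop1.png

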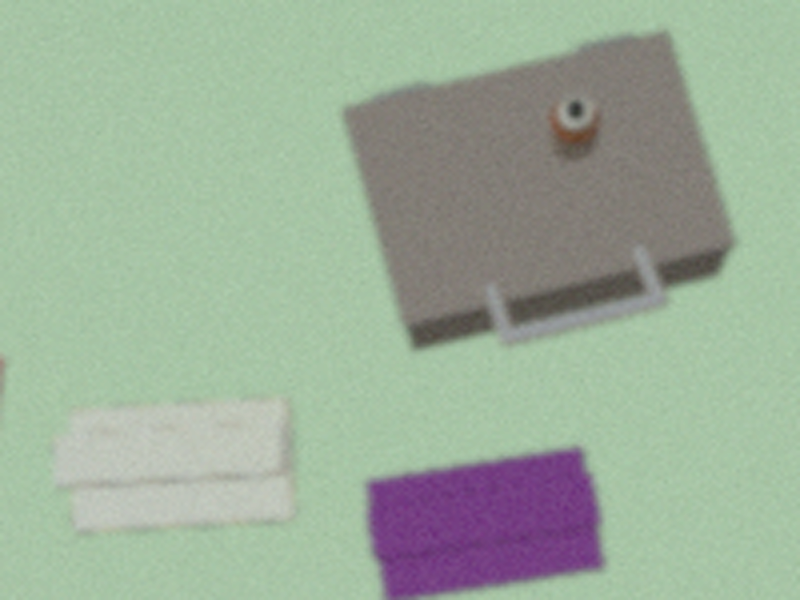

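The crop confirms it. The cream ledge at crop (175,450) has the ledge's bar-and-foot shape, and the purple one at crop (485,520) is the look-alike. The amber bottle is on the lid at crop (575,115), and the handle bar runs from crop (505,335) to (660,298).

The measurements agree with the given sizes:
- **Box:** centre about (0.622, 0.050), yaw 0.277.
- **Handle:** (0.517, 0.020).
- **Bottle:** (0.650, 0.028).
- **Ledge:** (0.430, 0.287).

I'll start by turning the tool so it closes along the box's x axis.

```bash
cat >> h.py <<'E'
def to(target,yaw=None):
    s=robot.state(); M=R.from_rotvec(s['orientation']).as_matrix(); d=M.T@(np.array(target)-s['position'])
    print('pos',s['position'].round(4),'yangle',np.degrees(np.arctan2(M[1,1],M[0,1])).round(2),'zaxis',M[:,2].round(3),'travel units total',(d/.5).round(4),'t',s['time_s'].round(2),'w',round(s['grip_width'],4))
E
python3 -m pendant '[{"travel":[0,0,0],"yaw":0.343,"jaw":1},{"travel":[0,0,0],"yaw":0.343,"jaw":1},{"travel":[0,0,0],"yaw":0.343,"jaw":1},{"travel":[0,0,0],"yaw":0.343,"jaw":1},{"travel":[0,0,0],"yaw":0.343,"jaw":1},{"travel":[0,0,0],"yaw":0.343,"jaw":1},{"travel":[0,0,0],"yaw":0,"jaw":1}]' 40
python3 -c "
from h import *
to([.65,.028,.255])"
```

```text
time_s: 1.08
position: [0.1698, 0.6272, 0.2559]
orientation: [1.89, 2.509, -0.001]
ft_force: [-0.8, -0.7, -1.0]
grip_width: 0.0855
grip_force: 0.0Traceback (most recent call last):
  File "<string>", line 3, in <module>
    to([.65,.028,.255])
    ~~^^^^^^^^^^^^^^^^^
  File "h.py", line 18, in to
    print('pos',s['position'].round(4),'yangle',np.degrees(np.arctan2(M[1,1],M[0,1])).round(2),'zaxis',M[:,2].round(3),'travel units total',(d/.5).round(4),'t',s['time_s'].round(2),'w',round(s['grip_width'],4))
                                                                                                                                                                ^^^^^^^^^^^^^^^^^
AttributeError: 'float' object has no attribute 'round'
```

```bash
sed -i "s/s\['time_s'\].round(2)/round(s['time_s'],2)/" h.py
python3 -c "
from h import *
to([.65,.028,.255])"
```

```text
pos [0.1698 0.6272 0.2559] yangle 16.0 zaxis [ 0.    -0.001 -1.   ] travel units total [-1.4168  0.5929  0.003 ] t 1.07 w 0.0855
```

```bash
python3 -m pendant '[{"travel":[-0.04,0.017,0],"yaw":0,"jaw":1},{"travel":[-0.08,0.034,0],"yaw":0,"jaw":1},{"travel":[-0.096,0.040,0],"yaw":0,"jaw":1},{"travel":[-0.096,0.040,0],"yaw":0,"jaw":1},{"travel":[-0.096,0.040,0],"yaw":0,"jaw":1},{"travel":[-0.096,0.040,0],"yaw":0,"jaw":1},{"travel":[-0.096,0.040,0],"yaw":0,"jaw":1},{"travel":[-0.096,0.040,0],"yaw":0,"jaw":1},{"travel":[-0.096,0.040,0],"yaw":0,"jaw":1},{"travel":[-0.096,0.040,0],"yaw":0,"jaw":1},{"travel":[-0.096,0.040,0],"yaw":0,"jaw":1},{"travel":[-0.096,0.040,0],"yaw":0,"jaw":1},{"travel":[-0.096,0.040,0],"yaw":0,"jaw":1},{"travel":[-0.096,0.040,0],"yaw":0,"jaw":1},{"travel":[-0.096,0.040,0],"yaw":0,"jaw":1},{"travel":[-0.049,0.022,0],"yaw":0,"jaw":1},{"travel":[0,0,0],"yaw":0,"jaw":1},{"travel":[0,0,0],"yaw":0,"jaw":1}]'
python3 -c "
from h import *
to([.65,.028,.255])
c=cam('wrist');save(c,'w1');P=cloud(c);z=P[:,:,2]
m=(z>.155)&(z<.175); print(m.sum(),np.nanmean(P[m],0),np.argwhere(m).mean(0))
m=(z>.112)&(z<.175)&(np.hypot(P[:,:,0]-.65,P[:,:,1]-.028)<.04); print(m.sum(),np.nanmin(P[m],0),np.nanmax(P[m],0))
m=(abs(z-.122)<.008)&(P[:,:,0]<.58); print('handle',m.sum(),cv2.minAreaRect(P[m][:,:2].astype(np.float32)) if m.sum()>5 else 0)
"
```

```text
time_s: 3.32
position: [0.6485, 0.0284, 0.256]
orientation: [-1.889, -2.508, -0.001]
ft_force: [-0.5, 0.5, -0.5]
grip_width: 0.0851
grip_force: 0.0
pos [0.6485 0.0284 0.256 ] yangle 16.03 zaxis [-0.001  0.002 -1.   ] travel units total [-0.0017  0.0027  0.002 ] t 3.33 w 0.0851
650 [0.65393433 0.02834778 0.1603842 ] [210.19384615 326.36461538]
1849 [0.63830845 0.01278057 0.11201524] [0.66975054 0.04315432 0.16872974]
handle 2771 ((0.5272578597068787, 0.020411614328622818), (0.024443238973617554, 0.10998565703630447), 16.860475540161133)
```

View pics/w1.png

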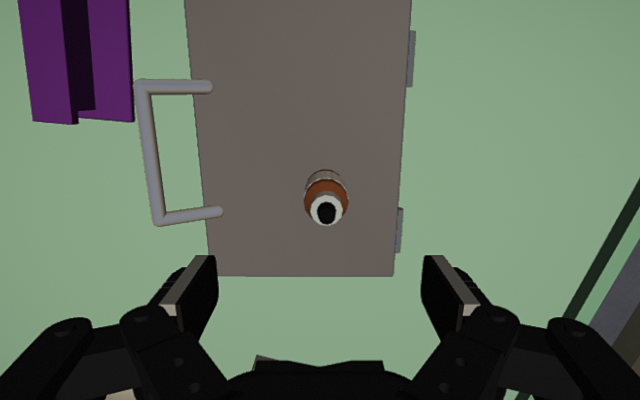

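The wrist view shows the bottle's cap at (326,210) and its body centre at about (0.6535, 0.028). The bar's midpoint is near pixel (150,152). The gripper is clear of everything, so I'll descend and grip.

```bash
python3 -m pendant '[{"travel":[-0.003,0.009,0.03],"yaw":0,"jaw":1},{"travel":[0,0,0.05],"yaw":0,"jaw":1},{"travel":[0,0,0.05],"yaw":0,"jaw":1},{"travel":[0,0,0.05],"yaw":0,"jaw":1},{"travel":[0,0,0.04],"yaw":0,"jaw":1},{"travel":[0,0,0.02],"yaw":0,"jaw":1},{"travel":[0,0,0.01],"yaw":0,"jaw":1},{"travel":[0,0,0],"yaw":0,"jaw":1},{"travel":[0,0,0],"yaw":0,"jaw":0},{"travel":[0,0,0],"yaw":0,"jaw":-0.2},{"travel":[0,0,0],"yaw":0,"jaw":-0.4},{"travel":[0,0,0],"yaw":0,"jaw":-0.6},{"travel":[0,0,0],"yaw":0,"jaw":-0.6},{"travel":[0,0,0],"yaw":0,"jaw":-0.6}]' 25
python3 -c "
from h import *
to([.65,.028,.255])
c=cam('side');P=cloud(c);z=P[:,:,2];print(np.linalg.norm(robot.state()['ft_force']))"
```

```text
time_s: 5.12
position: [0.654, 0.0267, 0.1318]
orientation: [1.893, 2.506, 0.001]
ft_force: [-0.7, 0.1, 3.2]
grip_width: 0.0307
grip_force: 26.2
pos [0.654  0.0267 0.1318] yangle 15.87 zaxis [ 0.001 -0.    -1.   ] travel units total [ 0.0047 -0.0069 -0.2464] t 5.12 w 0.0307
4.176271067294314
```

```bash
python3 -m pendant '[{"travel":[0,0,-0.01],"yaw":0,"jaw":-0.6},{"travel":[0,0,-0.02],"yaw":0,"jaw":-0.6},{"travel":[0,0,-0.04],"yaw":0,"jaw":-0.6},{"travel":[0,0,-0.04],"yaw":0,"jaw":-0.6},{"travel":[0,0,-0.03],"yaw":0,"jaw":-0.6},{"travel":[0.02,-0.01,0],"yaw":0,"jaw":-0.6},{"travel":[0.05,-0.02,0],"yaw":0,"jaw":-0.6},{"travel":[0.07,-0.03,0],"yaw":0,"jaw":-0.6},{"travel":[0.07,-0.04,0],"yaw":0,"jaw":-0.6},{"travel":[0.07,-0.04,0],"yaw":0,"jaw":-0.6},{"travel":[0.07,-0.04,0],"yaw":0,"jaw":-0.6},{"travel":[0.07,-0.03,0],"yaw":0,"jaw":-0.6},{"travel":[0.07,-0.03,0],"yaw":0,"jaw":-0.6},{"travel":[0.06,-0.02,0],"yaw":0,"jaw":-0.6},{"travel":[0.04,-0.02,0],"yaw":0,"jaw":-0.6},{"travel":[0.03,-0.01,0],"yaw":0,"jaw":-0.6},{"travel":[0,0,0],"yaw":0,"jaw":-0.6},{"travel":[0,0,0],"yaw":0,"jaw":-0.6},{"travel":[0,0,0],"yaw":0,"jaw":-0.6}]' 30
python3 -c "
from h import *
to([.43,.287,.0938])
print(robot.state()['grip_force'])
c=cam('wrist');save(c,'w2');P=cloud(c);z=P[:,:,2]
m=(abs(z-.06)<.007)&(P[:,:,1]>.2); print('ledge',m.sum(),cv2.minAreaRect(P[m][:,:2].astype(np.float32)))
c=cam('top');P=cloud(c);m=P[:,:,2]>.05
"
```

```text
time_s: 7.55
position: [0.4303, 0.2841, 0.2013]
orientation: [1.896, 2.504, -0.0]
ft_force: [0.1, -0.6, -0.6]
grip_width: 0.0311
grip_force: 29.8
pos [0.4303 0.2841 0.2013] yangle 15.74 zaxis [ 0.    -0.001 -1.   ] travel units total [0.0059 0.0009 0.2151] t 7.55 w 0.0311
29.783706813468598
ledge 18519 ((0.3775666356086731, 0.3128991723060608), (0.28307098150253296, 0.1632324606180191), 20.17268180847168)
```

View pics/w2.png

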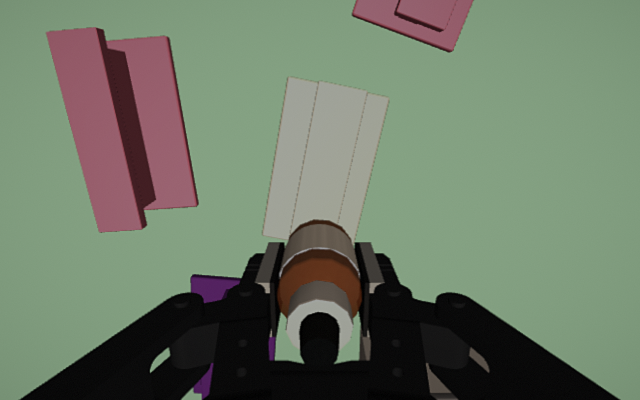

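The wrist view shows the bottle held upright at (320,290). The top bar of the cream ledge has its left edge from (318,82) to (290,238) and its right edge from (367,93) to (342,240). I'll check its centre line.

```bash
python3 -c "
from h import *
c=cam('wrist');p=onplane(c,[(318,82),(290,238),(367,93),(342,240)],.06);print(p.round(4))
L=lambda a,b,y:a[0]+(y-a[1])*(b[0]-a[0])/(b[1]-a[1])
for y in(.284,.33): print(L(p[0],p[1],y),L(p[2],p[3],y))
"
```

```text
[[0.4086 0.3597 0.06  ]
 [0.4194 0.2383 0.06  ]
 [0.4443 0.362  0.06  ]
 [0.4603 0.2481 0.06  ]]
0.41535196405385677 0.45522845317284555
0.41124837163991745 0.4487760698176575
```

```bash
python3 -c "
from h import *
for n in('wrist','top'):
  c=cam(n);P=cloud(c);z=P[:,:,2]
  for y0 in(.24,.31,.33,.345):
    m=(abs(z-.06)<.006)&(abs(P[:,:,1]-y0)<.006)&(abs(P[:,:,0]-.43)<.06)
    x=P[:,:,0][m]; print(n,y0,m.sum(),np.percentile(x,[1,50,99]).round(4) if m.sum() else '', np.median(z[m]))
"
```

```text
wrist 0.24 12 [0.4182 0.4191 0.4206] 0.05941764933117933
wrist 0.31 748 [0.4132 0.4306 0.4486] 0.05939553793635311
wrist 0.33 797 [0.4116 0.4291 0.4469] 0.05933409245287015
wrist 0.345 837 [0.4104 0.4279 0.4458] 0.05934016478818838
top 0.24 57 [0.4158 0.433  0.4515] 0.05958204404807864
top 0.31 0  nan
top 0.33 0  nan
top 0.345 0  nan
  return _methods._mean(a, axis=axis, dtype=dtype,
  ret = ret.dtype.type(ret / rcount)
```

The bar is 35 mm wide and its centre is x = 0.4328 at y = 0.284, so I'll shift 2.5 mm and descend.

```bash
python3 -m pendant '[{"travel":[-0.001,0.005,0.02],"yaw":0,"jaw":-0.6},{"travel":[0,0,0.04],"yaw":0,"jaw":-0.6},{"travel":[0,0,0.04],"yaw":0,"jaw":-0.6},{"travel":[0,0,0.04],"yaw":0,"jaw":-0.6},{"travel":[0,0,0.03],"yaw":0,"jaw":-0.6},{"travel":[0,0,0.02],"yaw":0,"jaw":-0.6},{"travel":[0,0,0.01],"yaw":0,"jaw":-0.6},{"travel":[0,0,0.004],"yaw":0,"jaw":-0.6},{"travel":[0,0,0],"yaw":0,"jaw":-0.6},{"travel":[0,0,0],"yaw":0,"jaw":-0.6},{"travel":[0,0,0],"yaw":0,"jaw":-0.6}]'
python3 -c "
from h import *
to([.4328,.284,.0938])"
```

```text
time_s: 9.18
position: [0.4322, 0.2855, 0.0996]
orientation: [1.893, 2.507, 0.001]
ft_force: [0.5, -0.6, -1.3]
grip_width: 0.0311
grip_force: 29.8
pos [0.4322 0.2855 0.0996] yangle 15.88 zaxis [ 0.  0. -1.] travel units total [-0.0033  0.0003  0.0116] t 9.18 w 0.0311
```

```bash
python3 -m pendant '[{"travel":[0,0,0.004],"yaw":0,"jaw":-0.6},{"travel":[0,0,0.002],"yaw":0,"jaw":-0.6},{"travel":[0,0,0.002],"yaw":0,"jaw":-0.6},{"travel":[0,0,0],"yaw":0,"jaw":-0.6},{"travel":[0,0,0],"yaw":0,"jaw":-0.6}]'; python3 -m pendant '[{"travel":[0,0,0.002],"yaw":0,"jaw":-0.6},{"travel":[0,0,0],"yaw":0,"jaw":-0.6},{"travel":[0,0,0],"yaw":0,"jaw":-0.6}]'
```

```text
time_s: 9.8
position: [0.4321, 0.2854, 0.0953]
orientation: [1.893, 2.507, -0.0]
ft_force: [0.8, -1.0, 0.3]
grip_width: 0.031
grip_force: 29.8
time_s: 10.18
position: [0.4321, 0.2854, 0.0943]
orientation: [-1.893, -2.507, 0.0]
ft_force: [-0.2, -0.1, 0.2]
grip_width: 0.031
grip_force: 29.8
```

```bash
python3 -m pendant '[{"travel":[0,0,0.001],"yaw":0,"jaw":-0.6},{"travel":[0,0,0],"yaw":0,"jaw":-0.6},{"travel":[0,0,0],"yaw":0,"jaw":-0.6}]'; python3 -m pendant '[{"travel":[0,0,0.001],"yaw":0,"jaw":-0.6},{"travel":[0,0,0],"yaw":0,"jaw":-0.6},{"travel":[0,0,0],"yaw":0,"jaw":-0.6}]'
```

```text
time_s: 10.55
position: [0.4321, 0.2854, 0.0938]
orientation: [-1.893, -2.507, 0.0]
ft_force: [0.2, -0.1, -0.5]
grip_width: 0.0309
grip_force: 29.9
time_s: 10.92
position: [0.432, 0.2854, 0.0937]
orientation: [-1.893, -2.507, -0.0]
ft_force: [-2.0, -0.4, 5.5]
grip_width: 0.031
grip_force: 30.3
```

Contact is made at 5.5 N, so I'll release gently and rise.

```bash
python3 -m pendant '[{"travel":[0,0,0],"yaw":0,"jaw":-0.28},{"travel":[0,0,0],"yaw":0,"jaw":-0.24},{"travel":[0,0,0],"yaw":0,"jaw":-0.2},{"travel":[0,0,0],"yaw":0,"jaw":-0.1},{"travel":[0,0,0],"yaw":0,"jaw":0.1},{"travel":[0,0,0],"yaw":0,"jaw":0.3},{"travel":[0,0,0],"yaw":0,"jaw":0.3},{"travel":[0,0,-0.02],"yaw":0,"jaw":0.3},{"travel":[0,0,-0.04],"yaw":0,"jaw":0.3},{"travel":[0,0,-0.06],"yaw":0,"jaw":0.3},{"travel":[0,0,-0.06],"yaw":0,"jaw":0.3},{"travel":[0,0,-0.04],"yaw":0,"jaw":0.3},{"travel":[0,0,0],"yaw":0,"jaw":0.3}]' 20
python3 -c "
from h import *
to([.4328,.284,.2])
c=cam('side');P=cloud(c);z=P[:,:,2];save(c,'s2')
m=(z>.075)&(np.hypot(P[:,:,0]-.432,P[:,:,1]-.285)<.03)&(z<.14);print(m.sum(),P[m].min(0),P[m].max(0),np.argwhere(m).mean(0))
cv2.imwrite('pics/s2c.png',cv2.resize(c['img'][230:360,230:400],None,fx=4,fy=4)[:,:,::-1])
c=cam('wrist');P=cloud(c);z=P[:,:,2]
m=(abs(z-.12)<.006)&(P[:,:,1]<.1)&(P[:,:,0]<.6); print(m.sum())"
```

```text
time_s: 12.55
position: [0.433, 0.2859, 0.2052]
orientation: [1.893, 2.506, 0.007]
ft_force: [0.3, 0.2, -0.6]
grip_width: 0.0553
grip_force: 0.0
pos [0.433  0.2859 0.2052] yangle 15.87 zaxis [ 0.004  0.003 -1.   ] travel units total [-0.0036 -0.0015  0.0104] t 12.55 w 0.0553
238 [0.41329158 0.27624943 0.07511989] [0.44519952 0.30222737 0.13347984] [271.13445378 318.57142857]
0
```

View pics/s2c.png

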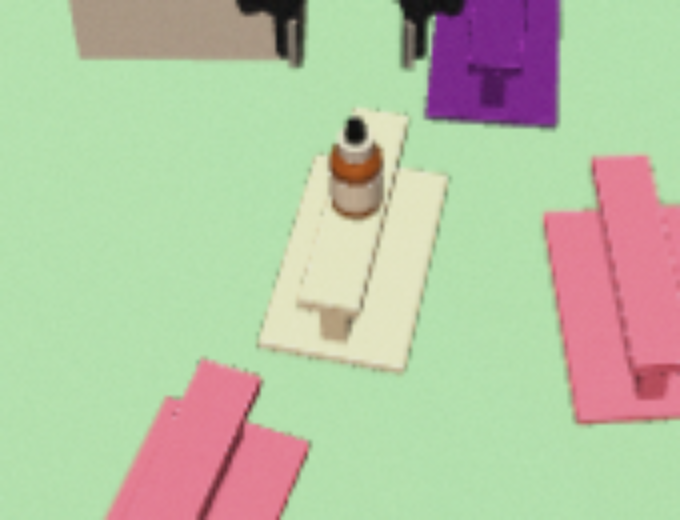

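The bottle stands upright, centred on the cream ledge at crop (356,180), and the fingers are clear. Next is the handle.

```bash
python3 -m pendant '[{"travel":[-0.02,0.002,0],"yaw":0,"jaw":0.3},{"travel":[-0.05,0.002,0],"yaw":0,"jaw":0.3},{"travel":[-0.08,0.002,0],"yaw":0,"jaw":0.3},{"travel":[-0.09,0.003,0],"yaw":0,"jaw":0.3},{"travel":[-0.09,0.003,0],"yaw":0,"jaw":0.3},{"travel":[-0.09,0.003,0],"yaw":0,"jaw":0.3},{"travel":[-0.07,0.003,0],"yaw":0,"jaw":0.3},{"travel":[-0.05,0.002,0],"yaw":0,"jaw":0.3},{"travel":[-0.021,0,0],"yaw":0,"jaw":0.3},{"travel":[0,0,0],"yaw":0,"jaw":0.3},{"travel":[0,0,0],"yaw":0,"jaw":0.3}]'
python3 -c "
from h import *
to([.519,.019,.13])
c=cam('wrist');save(c,'w3');P=cloud(c);z=P[:,:,2]
u=np.array([.9613,.2756]);v=np.array([-.2756,.9613])
q=P[:,:,:2]-np.array([.519,.019]);a=q@u;b=q@v
for b0 in(-.03,-.015,0,.015,.03):
  m=(z>.108)&(z<.135)&(abs(a)<.03)&(abs(b-b0)<.005);print(b0,m.sum(),np.percentile(a[m],[1,50,99]).round(4) if m.sum() else '',np.percentile(z[m],[50,95]).round(4) if m.sum() else '')
m=(z>.108)&(z<.135)&(abs(a)<.012)&(abs(b)<.08);print(np.percentile(b[m],[0.5,99.5]))
"
```

```text
time_s: 14.02
position: [0.518, 0.0198, 0.203]
orientation: [-1.89, -2.508, -0.0]
ft_force: [-0.8, 0.1, 0.4]
grip_width: 0.0553
grip_force: 0.0
pos [0.518  0.0198 0.203 ] yangle 15.99 zaxis [-0.001  0.001 -1.   ] travel units total [-0.0023  0.0016  0.1459] t 14.03 w 0.0553
-0.03 238 [-0.0028  0.0023  0.0074] [0.1221 0.1236]
-0.015 259 [-0.0034  0.0022  0.0073] [0.1221 0.1235]
0 273 [-0.0034  0.0015  0.0071] [0.122  0.1235]
0.015 293 [-0.0033  0.002   0.0069] [0.122  0.1236]
0.03 316 [-0.0033  0.002   0.0074] [0.122  0.1237]
[-0.05356011  0.054552  ]
```

View pics/w3.png

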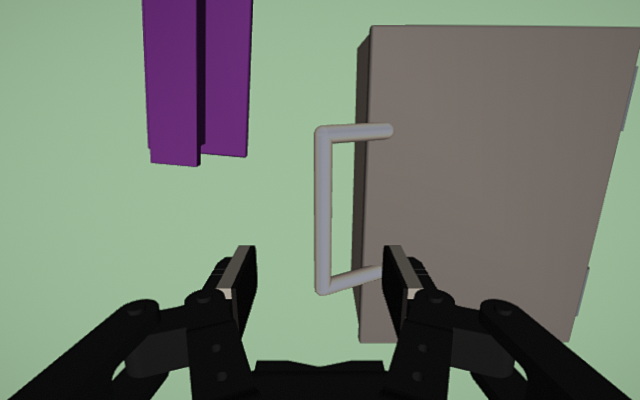

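The wrist view shows the bar running from (323,130) to (323,290), centred at (0.521, 0.0195) with its top at 0.1237. That matches the expected height, and the yaw is aligned. I'll descend and grip.

```bash
python3 -m pendant '[{"travel":[0,0.006,0.02],"yaw":0,"jaw":0.3},{"travel":[0,0,0.04],"yaw":0,"jaw":0.3},{"travel":[0,0,0.04],"yaw":0,"jaw":0.2},{"travel":[0,0,0.03],"yaw":0,"jaw":0.2},{"travel":[0,0,0.018],"yaw":0,"jaw":0.2},{"travel":[0,0,0],"yaw":0,"jaw":0.1},{"travel":[0,0,0],"yaw":0,"jaw":-0.2},{"travel":[0,0,0],"yaw":0,"jaw":-0.5},{"travel":[0,0,0],"yaw":0,"jaw":-0.7},{"travel":[0,0,0],"yaw":0,"jaw":-0.9},{"travel":[0,0,0],"yaw":0,"jaw":-1},{"travel":[0,0,0],"yaw":0,"jaw":-1}]' 60
python3 - <<'E'
from h import *
to([.519,.019,.13])
# waypoints for arc: displacement in box x / z relative to shut, per 5deg
f=lambda t:np.array([-.19*np.cos(t)+.028*np.sin(t),.19*np.sin(t)+.028*np.cos(t)])
p=[f(np.radians(a)) for a in range(0,55,5)]
for a,d in zip(range(5,55,5),np.diff(p,axis=0)): print(a,(d/.5).round(4),'tool y, -tool z')
print((p[-1]-p[0]).round(4))
E
```

```text
time_s: 15.58
position: [0.5204, 0.0189, 0.1297]
orientation: [-1.893, -2.506, 0.002]
ft_force: [-3.0, -0.9, 5.5]
grip_width: 0.0085
grip_force: 58.6
pos [0.5204 0.0189 0.1297] yangle 15.87 zaxis [-0.002 -0.    -1.   ] travel units total [ 0.001  -0.0025 -0.0005] t 15.57 w 0.0085
5 [0.0063 0.0329] tool y, -tool z
10 [0.0092 0.0322] tool y, -tool z
15 [0.0119 0.0313] tool y, -tool z
20 [0.0146 0.0301] tool y, -tool z
25 [0.0172 0.0288] tool y, -tool z
30 [0.0196 0.0271] tool y, -tool z
35 [0.0219 0.0253] tool y, -tool z
40 [0.0241 0.0233] tool y, -tool z
45 [0.026  0.0211] tool y, -tool z
50 [0.0277 0.0188] tool y, -tool z
[0.0893 0.1355]
```

```bash
python3 -m pendant '[{"travel":[0,0.003,-0.016],"yaw":0,"jaw":-1},{"travel":[0,0.003,-0.017],"yaw":0,"jaw":-1},{"travel":[0,0.004,-0.016],"yaw":0,"jaw":-1},{"travel":[0,0.005,-0.016],"yaw":0,"jaw":-1},{"travel":[0,0,0],"yaw":0,"jaw":-1},{"travel":[0,0,0],"yaw":0,"jaw":-1}]' 60
python3 - <<'E'
from h import *
to([.519,.019,.13])
c=cam('wrist');save(c,'w4')
E
```

```text
time_s: 16.32
position: [0.5274, 0.0209, 0.1617]
orientation: [-1.893, -2.505, 0.003]
ft_force: [-4.5, -2.9, -2.4]
grip_width: 0.009
grip_force: 58.6
pos [0.5274 0.0209 0.1617] yangle 15.86 zaxis [-0.003 -0.    -1.   ] travel units total [ 0.0009 -0.0171  0.0635] t 16.32 w 0.009
```

View pics/w4.png

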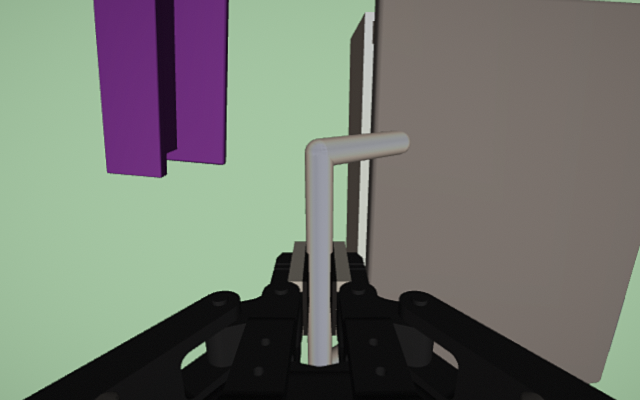

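The bar is held between the pads at (320,270), and the lid is lifting, with the white box interior visible at (365,130). I'll carry on along the arc.

```bash
python3 -m pendant '[{"travel":[0,0.006,-0.016],"yaw":0,"jaw":-1},{"travel":[0,0.006,-0.015],"yaw":0,"jaw":-1},{"travel":[0,0.007,-0.015],"yaw":0,"jaw":-1},{"travel":[0,0.008,-0.015],"yaw":0,"jaw":-1},{"travel":[0,0.008,-0.015],"yaw":0,"jaw":-1},{"travel":[0,0.009,-0.014],"yaw":0,"jaw":-1},{"travel":[0,0.009,-0.014],"yaw":0,"jaw":-1},{"travel":[0,0.010,-0.013],"yaw":0,"jaw":-1},{"travel":[0,0,0],"yaw":0,"jaw":-1}]' 60
python3 -c "
from h import *
to([.519,.019,.13]);print(robot.state()['ft_force'])"
```

```text
time_s: 17.5
position: [0.557, 0.0294, 0.2218]
orientation: [-1.892, -2.504, 0.004]
ft_force: [-10.2, -2.5, 4.8]
grip_width: 0.0085
grip_force: 58.7
pos [0.557  0.0294 0.2218] yangle 15.86 zaxis [-0.004 -0.    -1.   ] travel units total [ 0.0006 -0.0781  0.1839] t 17.5 w 0.0085
[-10.22375301  -2.49130028   4.8072053 ]
```

```bash
python3 -m pendant '[{"travel":[0,0.009,-0.013],"yaw":0,"jaw":-1},{"travel":[0,0.010,-0.013],"yaw":0,"jaw":-1},{"travel":[0,0.011,-0.012],"yaw":0,"jaw":-1},{"travel":[0,0.012,-0.012],"yaw":0,"jaw":-1},{"travel":[0,0.012,-0.011],"yaw":0,"jaw":-1},{"travel":[0,0.013,-0.011],"yaw":0,"jaw":-1},{"travel":[0,0.013,-0.010],"yaw":0,"jaw":-1},{"travel":[0,0.013,-0.010],"yaw":0,"jaw":-1},{"travel":[0,0,0],"yaw":0,"jaw":-1},{"travel":[0,0,0],"yaw":0,"jaw":-1},{"travel":[0,0,0],"yaw":0,"jaw":-1}]' 60
python3 - <<'E'
from h import *
to([.519,.019,.13]);s=robot.state();print(s['ft_force'],s['grip_force'])
u=np.array([.9613,.2756]);d=s['position']-np.array([.5204,.0189,.1297]);print('boxx,z disp',d[:2]@u,d[2])
bar=np.array([-.19,.028])+[d[:2]@u,d[2]]; print('lid deg',np.degrees(np.arctan2(bar[1],-bar[0])-np.arctan2(.028,.19)),np.hypot(*bar),'vs',np.hypot(.19,.028))
# measured lid plane from camera
for n in('side','top'):
  c=cam(n);P=cloud(c);H=np.array([.622,.05])+.08*u
  a=(P[:,:,:2]-H)@u;b=(P[:,:,:2]-H)@np.array([-u[1],u[0]]);z=P[:,:,2]
  m=(a<-.015)&(a>-.09)&(abs(b)<.1)&(z>.115)&(z<.22)&(abs(z-.09-.0125-(-a)*np.tan(np.radians(50)))<.02)&(abs(b)>.055)
  print(n,m.sum(),np.degrees(np.arctan(-np.polyfit(a[m],z[m],1)[0])) if m.sum()>50 else '')
  save(c,n+'9')
  m=(z>.075)&(np.hypot(P[:,:,0]-.432,P[:,:,1]-.285)<.03)&(z<.14);print(m.sum(),P[m].max(0) if m.sum() else '')
E
```

```text
time_s: 18.88
position: [0.6046, 0.0431, 0.2688]
orientation: [1.891, 2.505, 0.005]
ft_force: [-6.1, -1.1, 5.8]
grip_width: 0.0084
grip_force: 58.7
pos [0.6046 0.0431 0.2688] yangle 15.9 zaxis [ 0.004  0.001 -1.   ] travel units total [ 0.0006 -0.179   0.2769] t 18.88 w 0.0084
[-6.11533442 -1.05753066  5.79627727] 58.65191996097565
boxx,z disp 0.08761943929134826 0.13912127565623503
lid deg 50.12460051386628 0.1959880098066849 vs 0.1920520762709948
side 351 49.320916496174796
237 [0.44557184 0.30224805 0.13352864]
top 465 49.42843748819157
147 [0.44492989 0.29985867 0.13221735]
```

View pics/side9.png

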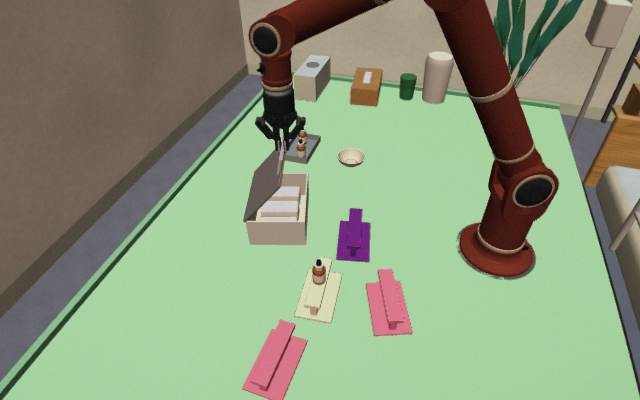

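The lid is held at about 49.5 degrees, with the gripper at (280,140). The bottle stands on the cream ledge at (319,272), and the dish and tray are untouched. I'll let it settle and hand in.

```bash
python3 -m pendant '[{"travel":[0,0,0],"yaw":0,"jaw":-1},{"travel":[0,0,0],"yaw":0,"jaw":-1},{"travel":[0,0,0],"yaw":0,"jaw":-1},{"travel":[0,0,0],"yaw":0,"jaw":-1}]' 60 && python3 -c "
from rig import robot
print(robot.close_job())"
```

```text
time_s: 19.48
position: [0.6046, 0.0431, 0.2688]
orientation: [1.891, 2.505, 0.005]
ft_force: [-4.8, -1.1, 5.7]
grip_width: 0.0081
grip_force: 58.7
the job is handed in; nothing more can be done
None
```

The job is handed in at 19.5 s: the bottle stands upright on the cream ledge and the gripper is holding the lid still at about 50 degrees (49.3–50.1 measured); no verdict came back.

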